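Turn a leaf of the wrapping-paper sample book and secure it

TASK

Turn the top leaf of the wrapping-paper sample book, the one with the red tab, over the rings so that it lies flat on the left-hand pages: first push the right-hand brass keeper outwards until it is clear of the pages, then flip that leaf alone, then push the left-hand keeper inwards so that it points straight across the turned leaf. Leave the right-hand keeper swung out for the next leaf. Only push gently with the fingertips: pinch and lift nothing, and do not disturb the goods around the book.

Things in the scene. Friction and masses are not known exactly. Their poses are not given: they have to be found in the camera images.
- book_stand: fixed dark wooden stand with an open ring-bound sample book. Origin on the counter under the middle of the spine; x along the spine to the far end, y to the left page, z up. Stand board x -120 to +92, y -98 to +98, z 30 to 44 mm on four feet; front ledge x -120 to -90, 66 mm high. Leaves (4 mm stiff boards): x -82 to +82 mm, from 7 to 112 mm either side of the spine; tabs jut to 144 mm
- spine (a point): middle of the axis on which the leaves turn, 64 mm above the counter; its x axis runs along the spine. Three steel rings (at x -55, 0, +55 mm) rise to 75 mm above the counter
- leaf_red (a joint): turn of the top leaf (front red with gold stripes, back gold with cream dots): 0 flat on the right (64 to 68 mm above the counter), 1.57 upright, 3.14 flat on the left (60 to 64 mm above the counter). About 90 g, slightly damped: once past upright it sinks down on the left by itself in about a second. It cannot rise while the right-hand keeper lies over it
- red_tab (a point): middle of the top leaf's red tab, 128 mm from the spine; the tab is 44 mm long along the spine, 4 mm thick, ends 16 mm farther out, and its outer 32 mm have no board beneath. On the right its underside is 64 mm above the counter with free air below, room for a fingertip tilted about 45 degrees to come in from outside. z axis: the leaf's normal, up while on the right
- leaf_navy (a joint): turn of the next leaf beneath (front navy, navy tab): 0 flat on the right; it must stay there. It lies directly under the top leaf, which rests on it
- navy_tab (a point): middle of the navy tab of the next leaf, 51 mm nearer the robot's end of the book than the red tab; same size, underside 59.5 mm above the counter. A third, fixed green tab follows another 51 mm on
- keeper_right (a joint): swing of the right-hand keeper, a flat brass arm pivoted at x -104, y -50 mm of the stand: 0 pointing along the spine to the far end, over the page; grows as it swings outwards (to the right); 1.57 along the ledge; stops at -0.3 and 1.8. Stays where it is left; takes about 0.5 N at the button. Clear of the leaves above 1.3
- keeper_right_button (a point): middle of the black button on the right-hand keeper, 52 mm from its pivot: upright cylinder 13 mm across and 16 mm tall, its middle 92 mm above the counter; the brass arm (11 mm wide, 71 to 74 mm above the counter) is below it
- keeper_left (a joint): swing of the left-hand keeper, pivoted at x -104, y +50 mm of the stand: 0 pointing along the spine to the far end, over the page; grows as it swings outwards (to the left); stops at -0.3 and 1.8. Starts swung out. Stays where it is left; takes about 0.5 N at the button
- keeper_left_button (a point): middle of the black button on the left-hand keeper, like the other one but 88 mm above the counter (arm 67 to 70 mm)
- gold_spool: loose white spool of gold ribbon, 57 mm across, 20 mm tall, near the front of the counter; origin at its underside; to be left alone
- round_tin: loose red and gold round tin, 69 mm across, 42 mm tall, left of the robot's front; origin at its underside; to be left alone
- red_ballotin: loose red gift carton with gold bow, 50 x 60 x 68 mm, left of the book; origin at its underside; to be left alone
- white_ballotin: loose white gift carton with red ribbon, 52 x 65 x 72 mm, left of the book; origin at its underside; to be left alone

How it is judged:
By the outcome, as a careful person would: the job done as asked, in the order asked, and still so for the second after the job is handed in, with the robot touching nothing.
It also fails if it takes over 54 s, if anything falls off the work surface, if the arm or the gripper's body presses on something with over 40 N, if the wrist force passes 120 N, or if a joint passes its speed limit or range.

ROBOT

A 6-joint arm with a two-finger parallel gripper is mounted at the origin on a cart in front of the work surface, level with it; the furniture and walls round the work are solid. World frame = base frame: x ahead of the robot, y to its left, z up, the work surface at z = 0. Lengths are in m, angles in rad, forces in N, time in s.
With the tool pointing down it reaches from about 0.275 to 0.85 m from the base axis. Payload 19 kg.
Tool frame: the origin (TCP) lies on the centre line of the jaws, within the pads' length; the fingertips stand 19 mm ahead of it and the grasp point (between the pads) is the TCP (tip_reach is the distance from the TCP to the fingertips, in m); z points along the fingers, y is the direction in which the jaws open and shut (so a half turn about z gives the same grasp; the last joint's range is limited). The gripper opens to 85 mm and grips with 20 to 120 N. Pads are 22 mm wide; open, the fingers measure 114 mm over their backs; the gripper's body (76 mm by 85 mm) begins 54 mm behind the grasp point. The pads swing forward as they close: fully open they stand 13 mm farther back than shut.
Start: joints at [-1.474, 0.15, 1.437, -0, 1.554, -0.134], TCP at [0.132, -0.56, 0.217] pointing down, gripper open.
Joint ranges: [-2.8, 2.8], [-0.68, 2.1], [0.12, 2.68], [-1.39, 4.53], [0.16, 2.79], [-2.81, 2.81]. Speed limits (rad/s): [1.89, 1.89, 2.22, 3.01, 3.01, 3.01].

INTERFACE

Orientations are given as a unit quaternion [w, x, y, z].
In Python, from station import * gives the robot as it stands.
- The arm moves only by the tool arm_command, never from a script. Its argument "increments" is a list of rows, each an object with "jaw": the gripper command: -1 is shut, 1 is fully open, values between are in proportion; "dp": the shift along the world's x, y, z in cm, a list of three; "rotation": the turn, a rotation vector about the world's x, y, z in degrees, a list of three. In form: [{"jaw": jaw, "dp": [tx, ty, tz], "rotation": [ax, ay, az]}, ...]. A call has exactly 5 rows; each row is the pose to reach, as a shift and turn from the pose measured when the call began; what a row does not reach only later rows make up. A row lasts 1/10 s, in which the tool goes at most 50 mm and 8.59 degrees, less where a joint would pass 70% of its speed; a pose out of reach is approached as far as the arm can. A call with a gripper value outside its range is refused whole. The fingers move at their own pace and stop on an object; "newtons" is the grip in N (left out, the last holds). Time passes only in rows, so rows that repeat a pose let the fingers close, or fill a call up. It gives the time, the measured TCP pose, the force and the opening at its end, in the units of the state.
- get_state(): the state, without advancing time (a new reading comes with each control period).
- camera(name): name is "scene" or "top"; returns a dict with "image" (420x560x3 uint8, red, green, blue), "z_map" (420x560 float32, m along the optical axis (not along the pixel's ray), 0 where there is no reading), "fovy" (degrees; the focal length in pixels is half the picture's height over the tangent of half this angle, whatever the lens; pixels are square), "cx", "cy" (the principal point, pixels), "world_from_camera" (4x4, takes a point from camera to world coordinates). Camera axes: x right, y down, z forward; pixel columns grow to the right and rows downward; lengths in m; the calibration is good to about 2 mm. A picture is of the moment at which its call begins.
- job_done(): hands the job in, once; it reports no verdict.
The state is a dict: "t": time; "joint_positions": joint angles; "qd": joint speeds; "joint_efforts": joint torques, N m; "tool_pos": TCP position; "eef_rot": TCP orientation; "ft_force": force on the tool from outside, world axes, zero at the start; "torque": the same for the moment, N m; "opening": finger opening in m.
Only numpy, scipy, OpenCV 4.12 (cv2) and the standard library are available. Lean on these libraries where they do the work, as an engineer would, in place of code of your own. Each camera call takes 0.05 s, during which the arm holds its last target. There are 200 camera calls.

## Working session

There is one attempt and no reset: what is moved stays moved. The work goes in short steps, Python scripts to look and compute and a tool call to move; the robot and the scene stay as the last step left them, time stands still between calls to the robot, and variables do not carry over. Pictures are saved under pics/ and viewed, about 8 in all and at most 12, crops included, and the job is handed in when it is done.

Besides the shell and the picture viewer there is one more tool, called by a JSON object that holds its "op" and its "data", one argument or row to a line. arm_command: Moves the arm, as the interface text tells. Its arguments: {"type":"object","properties":{"increments":{"type":"array","items":{"type":"object","properties":{"jaw":{"type":"number"},"dp":{"type":"array","items":{"type":"number"}},"rotation":{"type":"array","items":{"type":"number"}}}}},"newtons":{"type":"number"}},"required":["increments"]}

```bash
mkdir -p pics; cat > h.py <<'E'
from station import *
import numpy as np, cv2
def snap(n,f):
    c=camera(n); cv2.imwrite('pics/'+f,c['image'][:,:,::-1]); return c
def ray(c,u,v,z):
    f=210/np.tan(np.radians(c['fovy'])/2); T=np.array(c['world_from_camera'])
    d=T[:3,:3]@np.array([(u-c['cx'])/f,(v-c['cy'])/f,1]); o=T[:3,3]
    return o+d*(z-o[2])/d[2]
E
python3 - <<'E'
from h import *
import pickle
for n in('scene','top'):
    c=snap(n,n+'0.png'); pickle.dump(c,open(n+'.pkl','wb')); print(n,c['fovy'],c['cx'],c['cy'],np.round(c['world_from_camera'],3).tolist())
print(get_state())
E
```

```text
scene 44.709314482189875 280.2791935884367 207.96275685945338 [[-0.593, -0.65, 0.476, 0.045], [-0.805, 0.475, -0.355, 0.695], [0.005, -0.593, -0.805, 0.848], [0.0, 0.0, 0.0, 1.0]]
top 43.24554228875664 268.74662513231675 207.6204639264568 [[0.025, -0.983, 0.181, 0.297], [-1.0, -0.022, 0.018, 0.332], [-0.013, -0.181, -0.983, 1.088], [0.0, 0.0, 0.0, 1.0]]
{'t': 0.1, 'joint_positions': array([-1.47402925e+00,  1.50927207e-01,  1.43796032e+00,  2.12210805e-05,
        1.55380969e+00, -1.34005749e-01]), 'qd': array([ 0.00016076, -0.0025885 , -0.00229832, -0.0002771 , -0.00244515,
       -0.001426  ]), 'joint_efforts': array([ 5.11882565e-03, -7.14383769e+01, -5.71794248e+01, -7.34474429e-05,
        7.25127131e-03, -4.02540422e-06]), 'tool_pos': array([ 0.1314807 , -0.55951785,  0.21664416]), 'eef_rot': array([-5.51989829e-04,  9.93350240e-01,  1.15130341e-01,  2.08896182e-05]), 'ft_force': array([0.14342046, 0.29184752, 0.53101549]), 'torque': array([-0.07113537,  0.00099565, -0.0519107 ]), 'opening': 0.08558002380789745}
```

View pics/top0.png

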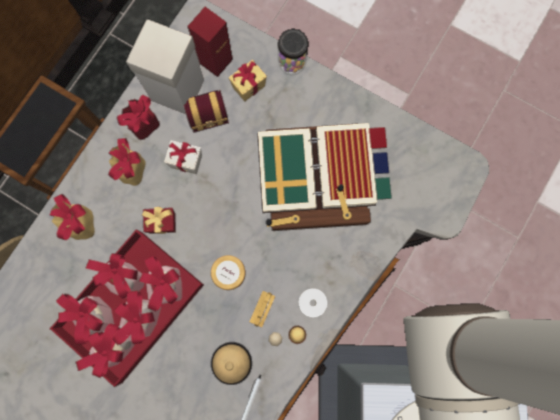

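View pics/scene0.png

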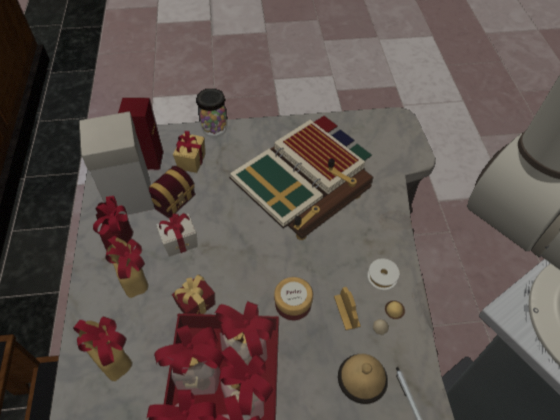

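The top view shows the book at about (260–390, 125–230): red tab (378,138), navy tab (381,163), right button (341,188), left button (268,222). Next I'll measure these.

```bash
cat > m.py <<'E'
from h import *
import pickle
c=pickle.load(open('top.pkl','rb')); im=c['image']; hsv=cv2.cvtColor(im,cv2.COLOR_RGB2HSV)
H,S,V=[hsv[:,:,i].astype(int) for i in range(3)]
def blob(m,x0,x1,y0,y1):
    k=np.zeros(m.shape,np.uint8); k[y0:y1,x0:x1]=m[y0:y1,x0:x1]
    n,l,s,ce=cv2.connectedComponentsWithStats(k); i=1+np.argmax(s[1:,4]); return ce[i],s[i],cv2.minAreaRect(np.argwhere(l==i)[:,::-1].astype(np.float32))
for nm,m,b,z in (('red',((H<8)|(H>170))&(S>120)&(V>60),(370,392,122,152),.068),('navy',(H>100)&(H<135)&(S>80),(370,395,148,176),.0635),
  ('green',(H>60)&(H<98)&(S>60),(372,398,174,202),.06),('kr',V<45,(330,352,180,197),.1),('kl',V<45,(260,276,213,230),.096)):
    ce,s,r=blob(m,*b); print(nm,ce.round(1),s,np.round(r[0]+r[1]+(r[2],),1),ray(c,*ce,z).round(4))
cv2.imwrite('pics/crop.png',cv2.resize(im[115:240,250:400,::-1],None,fx=5,fy=5,interpolation=cv2.INTER_CUBIC)[:600])
E
python3 m.py
```

```text
red [377.5 137.5] [370 128  16  20 289] [377.5 137.5  19.   15.   90. ] [0.6322 0.1363 0.068 ]
navy [380.6 162.7] [374 153  14  20 248] [380.6 162.8  19.4  12.7  83.7] [0.5815 0.1299 0.0635]
green [383.  187.9] [376 178  15  21 263] [382.9 187.8  20.2  12.9  83.7] [0.531  0.1253 0.06  ]
kr [340.1 187.8] [339 186   3   4  10] [340.  187.5   3.    2.   90. ] [0.5203 0.2148 0.1   ]
kl [268.4 222.2] [267 221   4   4   9] [268.2 222.3   2.1   2.8  45. ] [0.4515 0.3497 0.096 ]
```

View pics/crop.png

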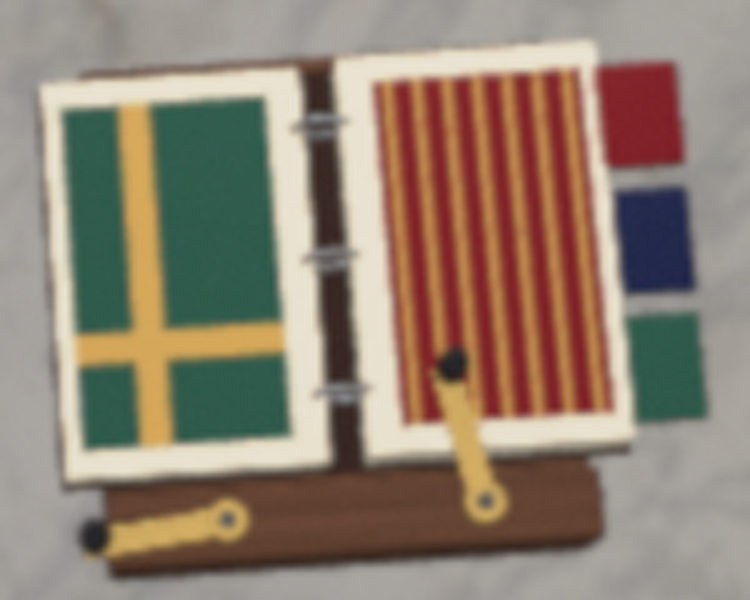

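```bash
python3 - <<'E'
from h import *
import pickle
c=pickle.load(open('top.pkl','rb'))
p=lambda u,v,z: ray(c,250+u/5,115+v/5,z)
P={'red':(.044*0+.0,0),}
obs=[((.6322,.1363),None)]
R=[p(320,125,.073),p(330,258,.073),p(342,393,.073)]
pr=p(486,500,.076);pl=p(228,519,.072);kr=p(452,362,.1);kl=p(95,537,.096)
# fit stand pose: local->world
L=[(55,0),(0,0),(-55,0),(-104,-50),(-104,50)]
W=[*[r[:2] for r in R],pr[:2],pl[:2]]
for u,v,l,z in((40,85,(82,112),.064),(598,40,(82,-112),.068),(632,448,(-82,-112),.068),(66,487,(-82,112),.06)):
    L.append(l);W.append(p(u,v,z)[:2])
L=np.array(L)/1e3;W=np.array(W)
M,_=cv2.estimateAffinePartial2D(L,W,ransacReprojThreshold=.02)
print(M,np.hypot(*M[:,0]),np.degrees(np.arctan2(M[1,0],M[0,0])))
print(((L@M[:,:2].T+M[:,2]-W)*1e3).round(1).tolist())
a=np.arctan2(M[1,0],M[0,0]);Rt=np.array([[np.cos(a),-np.sin(a)],[np.sin(a),np.cos(a)]])
for n,q in(('kr',kr),('kl',kl),('red',np.array([.6322,.1363])),('navy',np.array([.5815,.1299])),('green',np.array([.531,.1253]))): print(n,q[:2].round(4),((q[:2]-M[:,2])@Rt*1e3).round(1))
E
```

```text
[[ 0.99323378 -0.08949525  0.56898601]
 [ 0.08949525  0.99323378  0.25779091]] 0.997257611160006 5.148727896033608
[[0.8, -0.8], [0.8, -1.3], [0.5, -1.0], [-2.0, 0.6], [-1.9, 0.5], [0.3, 0.4], [-1.8, 2.0], [2.1, -1.0], [1.1, 0.5]]
kr [0.5211 0.2142] [-51.6 -39.1]
kl [0.4511 0.3487] [-109.2  101.1]
red [0.6322 0.1363] [  52.1 -126.7]
navy [0.5815 0.1299] [   1.  -128.5]
green [0.531  0.1253] [ -49.7 -128.5]
```

Stand at (0.569, 0.258), yaw 5.15°. The right keeper is at about -0.2 and the left at about 1.67. I'm approaching the inner side of the right button with the jaws shut and the tool turned 45° to the book.

{"op": "arm_command", "data": {
  "increments": [
    {"jaw": -1,"dp": [41,80,1],"rotation": [0,0,37]},
    {"jaw": -1,"dp": [41,80,1],"rotation": [0,0,37]},
    {"jaw": -1,"dp": [41,80,1],"rotation": [0,0,37]},
    {"jaw": -1,"dp": [41,80,1],"rotation": [0,0,37]},
    {"jaw": -1,"dp": [41,80,1],"rotation": [0,0,37]}
  ],
  "newtons": 20
}}

```text
t: 0.6
tool_pos: [0.2458, -0.3353, 0.2196]
eef_rot: [-0.001, 0.904, 0.427, -0.0]
ft_force: [0.9, 0.1, 0.9]
opening: 0.0129
```

```bash
cat >> h.py <<'E'
from scipy.spatial.transform import Rotation as Ro
A=np.radians(5.15); EX=np.array([np.cos(A),np.sin(A),0]); EY=np.array([-np.sin(A),np.cos(A),0]); O=np.array([.569,.258,0])
def W(x,y,z): return O+(x*EX+y*EY)/1e3+np.array([0,0,z/1e3])
def loc(p): d=np.asarray(p)-O; return np.round([d@EX*1e3,d@EY*1e3,d[2]*1e3],1)
def quat(q): return Ro.from_quat(np.roll(q,-1))
def pose(yaw,tilt): # tool x at local yaw when down, then tilt about spine x
    return Ro.from_rotvec(EX*np.radians(tilt))*Ro.from_euler('z',np.degrees(A)+yaw,degrees=True)*Ro.from_euler('x',180,degrees=True)
def plan(pts,R,off=0):
    "pts: local mm of TCP; off: mm from TCP to given point along tool z"
    s=get_state(); print('t',s['t'],'loc',loc(s['tool_pos']),'F',s['ft_force'].round(1),'op',round(s['opening'],3))
    dr=(R*quat(s['eef_rot']).inv()).as_rotvec(degrees=True).round(1)
    print('rot',dr.tolist()); z=R.apply([0,0,1])
    for p in pts: print(p,((W(*p)-z*off/1e3-s['tool_pos'])*100).round(2).tolist())
E
python3 -c "
from h import *
plan([(-29,-16.5,190)],pose(45,0))"
```

```text
t 0.6 loc [-375.1 -561.9  219.6] F [0.9 0.1 0.9] op 0.013
rot [-0.1, -0.0, -0.4]
(-29, -16.5, 190) [29.58, 57.43, -2.96]
```

{"op": "arm_command", "data": {
  "increments": [
    {"jaw": -1,"dp": [29.6,57.4,-3],"rotation": [0,0,0]},
    {"jaw": -1,"dp": [29.6,57.4,-3],"rotation": [0,0,0]},
    {"jaw": -1,"dp": [29.6,57.4,-3],"rotation": [0,0,0]},
    {"jaw": -1,"dp": [29.6,57.4,-3],"rotation": [0,0,0]},
    {"jaw": -1,"dp": [29.6,57.4,-3],"rotation": [0,0,0]}
  ]
}}

```text
t: 1.1
tool_pos: [0.3595, -0.1142, 0.2082]
eef_rot: [-0.0, 0.904, 0.427, 0.0]
ft_force: [1.7, -0.8, -0.1]
opening: 0.0001
```

```bash
python3 -c "
from h import *
plan([(-29,-16.5,190)],pose(45,0))"
```

```text
t 1.1 loc [-242.  -351.9  208.2] F [ 1.7 -0.8 -0.1] op 0.0
rot [-0.0, -0.0, -0.4]
(-29, -16.5, 190) [18.21, 35.32, -1.82]
```

{"op": "arm_command", "data": {
  "increments": [
    {"jaw": -1,"dp": [18.2,35.3,-1.8],"rotation": [0,0,0]},
    {"jaw": -1,"dp": [18.2,35.3,-1.8],"rotation": [0,0,0]},
    {"jaw": -1,"dp": [18.2,35.3,-1.8],"rotation": [0,0,0]},
    {"jaw": -1,"dp": [18.2,35.3,-1.8],"rotation": [0,0,0]},
    {"jaw": -1,"dp": [18.2,35.3,-1.8],"rotation": [0,0,0]}
  ]
}}

```text
t: 1.6
tool_pos: [0.4736, 0.108, 0.1967]
eef_rot: [-0.0, 0.904, 0.427, 0.0]
ft_force: [0.8, -1.6, 0.7]
opening: 0.0003
```

{"op": "arm_command", "data": {
  "increments": [
    {"jaw": -1,"dp": [6.8,13.2,-0.7],"rotation": [0,0,0]},
    {"jaw": -1,"dp": [6.8,13.2,-0.7],"rotation": [0,0,0]},
    {"jaw": -1,"dp": [6.8,13.2,-0.7],"rotation": [0,0,0]},
    {"jaw": -1,"dp": [6.8,13.2,-0.7],"rotation": [0,0,0]},
    {"jaw": -1,"dp": [6.8,13.2,-0.7],"rotation": [0,0,0]}
  ]
}}

```text
t: 2.1
tool_pos: [0.5414, 0.2407, 0.1886]
eef_rot: [-0.0, 0.904, 0.428, -0.001]
ft_force: [-0.4, -0.4, 0.3]
opening: 0.0001
```

```bash
python3 -c "
from h import *
B=lambda t,s=17.5:(-104+52*np.cos(t)+s*.707,-50-52*np.sin(t)+s*.707,104)
plan([(-29,-16.5,150),(-29,-16.5,104)],pose(45,0))
for t in np.linspace(-.2,1.5,11):print(round(t,2),np.round(((W(*B(t))-W(-29,-16.5,104))*100),2))"
```

```text
t 2.1 loc [-29.1 -14.7 188.6] F [-0.4 -0.4  0.3] op 0.0
rot [0.0, -0.1, -0.5]
(-29, -16.5, 150) [0.02, -0.18, -3.86]
(-29, -16.5, 104) [0.02, -0.18, -8.46]
-0.2 [-1.06 -1.18  0.  ]
-0.03 [-0.89 -2.04  0.  ]
0.14 [-0.85 -2.93  0.  ]
0.31 [-0.97 -3.8   0.  ]
0.48 [-1.24 -4.64  0.  ]
0.65 [-1.64 -5.43  0.  ]
0.82 [-2.17 -6.13  0.  ]
0.99 [-2.82 -6.74  0.  ]
1.16 [-3.55 -7.23  0.  ]
1.33 [-4.36 -7.58  0.  ]
1.5 [-5.22 -7.8   0.  ]
```

{"op": "arm_command", "data": {
  "increments": [
    {"jaw": -1,"dp": [0,-0.2,-3],"rotation": [0,0,0]},
    {"jaw": -1,"dp": [0,-0.2,-6],"rotation": [0,0,0]},
    {"jaw": -1,"dp": [0,-0.2,-8.4],"rotation": [0,0,0]},
    {"jaw": -1,"dp": [0,-0.2,-8.4],"rotation": [0,0,0]},
    {"jaw": -1,"dp": [0,-0.2,-8.4],"rotation": [0,0,0]}
  ]
}}

```text
t: 2.6
tool_pos: [0.5414, 0.238, 0.1057]
eef_rot: [-0.0, 0.904, 0.427, -0.001]
ft_force: [0.5, 0.2, 0.5]
opening: 0.0002
```

{"op": "arm_command", "data": {
  "increments": [
    {"jaw": -1,"dp": [-0.6,-0.7,0],"rotation": [0,0,0]},
    {"jaw": -1,"dp": [-1.0,-1.2,0],"rotation": [0,0,0]},
    {"jaw": -1,"dp": [-0.9,-2.0,0],"rotation": [0,0,0]},
    {"jaw": -1,"dp": [-0.9,-2.9,0],"rotation": [0,0,0]},
    {"jaw": -1,"dp": [-1.0,-3.8,0],"rotation": [0,0,0]}
  ]
}}

```text
t: 3.1
tool_pos: [0.5315, 0.199, 0.1059]
eef_rot: [-0.0, 0.904, 0.427, -0.001]
ft_force: [0.6, -0.8, -0.4]
opening: -0.0
```

```bash
python3 -c "
from h import *
B=lambda t,s=17.5:(-104+52*np.cos(t)+s*.707,-50-52*np.sin(t)+s*.707,104)
snap('top','a.png');c=snap('scene','b.png')
cv2.imwrite('pics/b2.png',np.hstack([cv2.resize(cv2.imread('pics/a.png')[110:240,250:400],(400,347)),cv2.resize(cv2.imread('pics/b.png')[100:250,220:390],(393,347))]))
plan([B(t) for t in np.linspace(.31,1.5,8)],pose(45,0))"
```

```text
t 3.2 loc [-42.7 -55.7 105.8] F [-0.1  0.8  0.5] op -0.0
rot [0.0, -0.1, -0.4]
(np.float64(-42.1061543659429), np.float64(-53.490549095059066), 104) [0.04, 0.23, -0.18]
(np.float64(-45.50376401547723), np.float64(-61.64001712815711), 104) [-0.23, -0.62, -0.18]
(np.float64(-50.23114247544909), np.float64(-69.09719309827405), 104) [-0.63, -1.4, -0.18]
(np.float64(-56.1519972210441), np.float64(-75.64708314579858), 104) [-1.16, -2.11, -0.18]
(np.float64(-63.09562724975744), np.float64(-81.10085088722707), 104) [-1.8, -2.71, -0.18]
(np.float64(-70.86184447087379), np.float64(-85.30126165613187), 104) [-2.54, -3.2, -0.18]
(np.float64(-79.2267452214464), np.float64(-88.12721565189432), 104) [-3.35, -3.56, -0.18]
(np.float64(-87.94916551327945), np.float64(-89.49723930341082), 104) [-4.2, -3.77, -0.18]
```

View pics/b2.png

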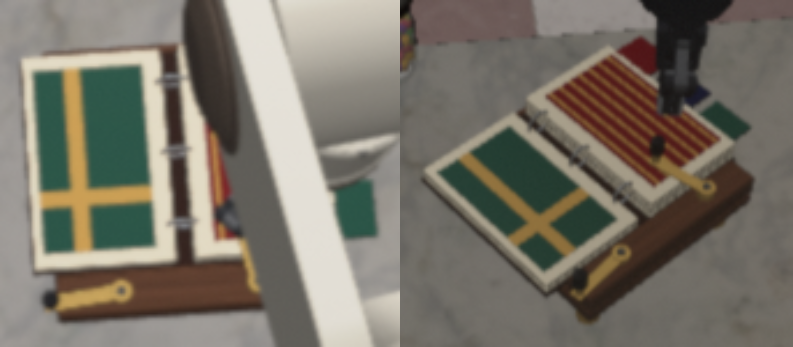

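The keeper has not moved: the button is at crop (655,148) and the fingertip is at (670,108), beyond it. I'll locate both in the scene camera.

```bash
python3 -c "
from h import *
import pickle
c=pickle.load(open('scene.pkl','rb'))
q=lambda u,v:(220+(u-400)*170/393,100+v*150/347)
for n,u,v,z in(('btn top',656,143,.1),('tip',672,113,.087),('tipL',660,108,.087),('tipR',684,107,.087),('pivot',708,187,.075),('pivL',621,252,.071),('btnL',580,277,.096)):print(n,loc(ray(c,*q(u,v),z)))
cv2.imwrite('pics/b3.png',cv2.resize(cv2.imread('pics/b.png')[110:200,290:390],None,fx=6,fy=6,interpolation=cv2.INTER_CUBIC))
"
```

```text
btn top [-53.  -34.7 100. ]
tip [-29.9 -78.9  87. ]
tipL [-18.8 -75.2  87. ]
tipR [-31.9 -92.   87. ]
pivot [-103.  -50.   75.]
pivL [-101.6   50.6   71. ]
btnL [-110.2  105.2   96. ]
```

View pics/b3.png

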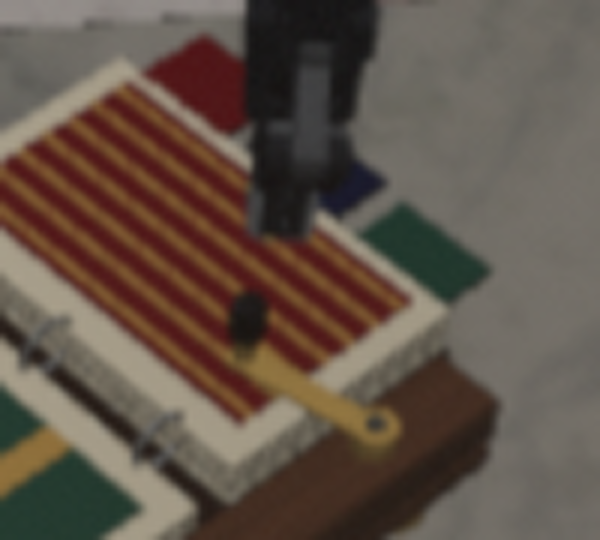

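```bash
python3 -c "
from h import *
s=get_state();c=camera('scene');print(loc(s['tool_pos']),s['eef_rot'],s['joint_positions'])
f=210/np.tan(np.radians(c['fovy'])/2);T=np.array(c['world_from_camera'])
v,u=np.mgrid[0:420,0:560];z=c['z_map'];P=np.stack([(u-c['cx'])/f*z,(v-c['cy'])/f*z,z],-1)@T[:3,:3].T+T[:3,3]
for (a,b) in((280,225),(280,232),(280,238),(260,210),(300,215),(300,230),(310,180),(270,150),(247,305),(247,330),(100,120),(300,320)):
  i,j=int(round(290+a/6)),int(round(110+b/6));print(a,b,loc(P[j,i]))
m=(z>0)&(P[...,2]>.11)&(u>320)&(u<350)&(v<155);print('min z of arm nearby',np.sort(P[m][:,2])[:8].round(3))
Q=P[m];Q=Q[Q[:,2]<.15];print([loc(q).tolist() for q in Q[np.argsort(Q[:,2])][:60:6]])
"
```

```text
[-42.7 -55.7 105.8] [-2.12145789e-04  9.04348588e-01  4.26793921e-01 -7.31605042e-04] [2.21918765e-01 1.98147532e-01 1.61109899e+00 9.89958533e-05
 1.33386658e+00 9.10802270e-01]
280 225 [-51.6 -49.8 127.4]
280 232 [-48.7 -53.8 119.4]
280 238 [-19.5 -90.2  67.1]
260 210 [-45.3 -44.3 134.6]
300 215 [-57.  -51.3 136.2]
300 230 [-56.2 -53.1 128.8]
310 180 [-79.5 -26.3 187.1]
270 150 [-78.4  -6.5 212.2]
247 305 [-50.6 -38.   97.9]
247 330 [-52.9 -36.8  88.9]
100 120 [ 62.9 -82.3  68.5]
300 320 [-49.2 -68.8  67.8]
min z of arm nearby [0.118 0.119 0.119 0.119 0.12  0.12  0.12  0.121]
[[-46.5, -53.5, 117.9], [-50.4, -54.7, 120.2], [-41.9, -46.2, 125.0], [-53.3, -58.9, 127.9], [-49.3, -51.8, 129.7], [-55.0, -48.6, 131.0], [-56.3, -52.5, 132.1], [-48.8, -46.4, 133.1], [-45.3, -44.3, 134.6], [-32.2, -51.8, 135.6]]
```

Depth shows the fingertips at z≈118 mm with the TCP reading 106 mm, so the tips sit about 12 mm above the reported TCP, not 19 mm below it. They passed over the button. I'll go back and lower in steps, checking with depth.

{"op": "arm_command", "data": {
  "increments": [
    {"jaw": -1,"dp": [1.0,4.0,0],"rotation": [0,0,0]},
    {"jaw": -1,"dp": [1.0,4.0,0],"rotation": [0,0,0]},
    {"jaw": -1,"dp": [1.0,4.0,-1],"rotation": [0,0,0]},
    {"jaw": -1,"dp": [1.0,4.0,-1.5],"rotation": [0,0,0]},
    {"jaw": -1,"dp": [1.0,4.0,-1.5],"rotation": [0,0,0]}
  ]
}}

```text
t: 3.75
tool_pos: [0.5408, 0.2386, 0.0894]
eef_rot: [-0.0, 0.904, 0.427, -0.002]
ft_force: [-0.1, -0.2, -0.5]
opening: 0.0003
```

```bash
cat >> h.py <<'E'
def cloud(n='scene'):
    c=camera(n); f=210/np.tan(np.radians(c['fovy'])/2);T=np.array(c['world_from_camera'])
    v,u=np.mgrid[0:420,0:560];z=c['z_map'];P=np.stack([(u-c['cx'])/f*z,(v-c['cy'])/f*z,z],-1)@T[:3,:3].T+T[:3,3]
    d=P-O; return c,np.stack([d@EX,d@EY,d[...,2]],-1)*1e3*(z>0)[...,None]
E
python3 -c "
import station;print([n for n in dir(station) if n[0]!='_'], getattr(station,'tip_reach',None))
from h import *
s=get_state();l=loc(s['tool_pos']);c,P=cloud();cv2.imwrite('pics/c.png',cv2.resize(c['image'][90:220,240:390,::-1],None,fx=5,fy=5))
Q=P[(abs(P[...,0]-l[0])<30)&(abs(P[...,1]-l[1])<30)&(P[...,2]>85)&~((abs(P[...,0]+52)<9)&(abs(P[...,1]+39)<9))]
Q=Q[np.argsort(Q[:,2])];print(l,s['ft_force']);print(Q[:60:5].round().tolist())
"
```

```text
['IKError', 'camera', 'get_state', 'job_done', 'tip_reach'] 0.019
[-29.8 -16.8  89.4] [-0.072165   -0.15969146 -0.52140848]
[[-34.0, -15.0, 101.0], [-27.0, -9.0, 106.0], [-42.0, -21.0, 109.0], [-40.0, -12.0, 111.0], [-36.0, -10.0, 113.0], [-38.0, -5.0, 114.0], [-27.0, -8.0, 115.0], [-36.0, -10.0, 115.0], [-40.0, -11.0, 117.0], [-30.0, -7.0, 118.0], [-42.0, -11.0, 119.0], [-37.0, -6.0, 122.0]]
```

View pics/c.png

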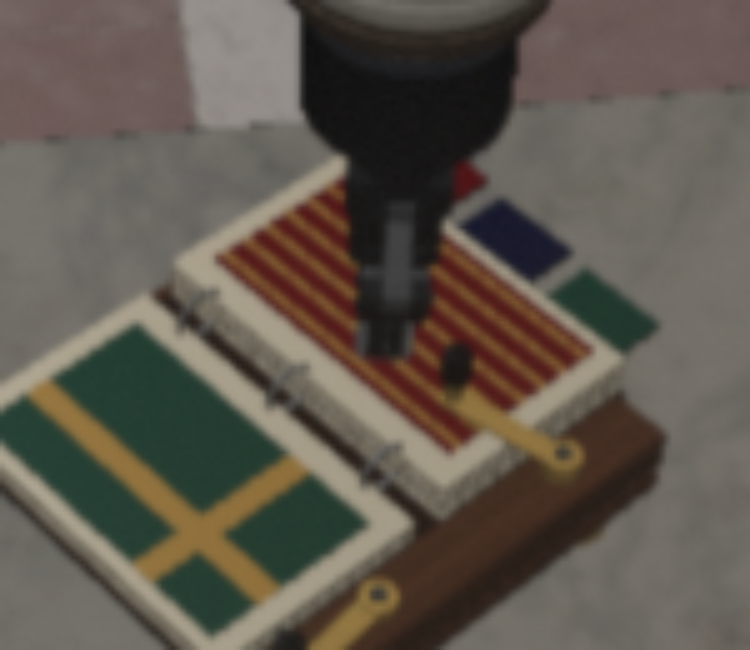

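Confirmed: the tip is about 12 mm above the reported TCP, at crop (385,355), and still inside the button at (457,365). I'll lower 16 mm and push.

{"op": "arm_command", "data": {
  "increments": [
    {"jaw": -1,"dp": [0,0,-1.0],"rotation": [0,0,0]},
    {"jaw": -1,"dp": [0,0,-1.5],"rotation": [0,0,0]},
    {"jaw": -1,"dp": [-0.4,-0.5,-1.6],"rotation": [0,0,0]},
    {"jaw": -1,"dp": [-0.7,-0.8,-1.6],"rotation": [0,0,0]},
    {"jaw": -1,"dp": [-1.0,-1.2,-1.6],"rotation": [0,0,0]}
  ]
}}

```text
t: 4.3
tool_pos: [0.5324, 0.2268, 0.0749]
eef_rot: [-0.0, 0.904, 0.427, 0.001]
ft_force: [24.9, 7.7, -3.3]
opening: -0.0005
```

{"op": "arm_command", "data": {
  "increments": [
    {"jaw": -1,"dp": [0.1,-0.5,0],"rotation": [0,0,0]},
    {"jaw": -1,"dp": [0.2,-1.0,0],"rotation": [0,0,0]},
    {"jaw": -1,"dp": [0.2,-1.5,0],"rotation": [0,0,0]},
    {"jaw": -1,"dp": [0.15,-2.0,0],"rotation": [0,0,0]},
    {"jaw": -1,"dp": [0.1,-2.6,0],"rotation": [0,0,0]}
  ]
}}

```text
t: 4.8
tool_pos: [0.5332, 0.2003, 0.0749]
eef_rot: [-0.0, 0.904, 0.427, 0.001]
ft_force: [0.1, 0.0, 1.0]
opening: -0.0001
```

```bash
cat >> h.py <<'E'
def keeper(P,im,py,sgn,zr,zp):
    "keeper angle: dark button-top pixels round the pivot"
    D=np.hypot(P[...,0]+104,P[...,1]-py); m=(abs(P[...,2]-zr)<7)&(D>38)&(D<66)&(im.max(-1)<70)
    h,s,v=cv2.split(cv2.cvtColor(im,cv2.COLOR_RGB2HSV)); g=(h>12)&(h<30)&(s>110)&(v>100)&(abs(P[...,2]-zp)<7)&(D>14)&(D<50)
    for n,k in(('btn',m),('brass',g)):
        if k.sum(): q=np.median(P[k],0); print(n,k.sum(),q.round(1),'ang',round(np.arctan2(sgn*(q[1]-py),q[0]+104),3))
E
python3 -c "
from h import *
B=lambda t,s=17.5:(-104+52*np.cos(t)+s*.707,-50-52*np.sin(t)+s*.707,75)
c,P=cloud();keeper(P,c['image'],-50,-1,95,73)
cv2.imwrite('pics/d.png',cv2.resize(c['image'][90:220,240:390,::-1],None,fx=5,fy=5))
plan([B(t) for t in np.linspace(.31,1.5,8)],pose(45,0))"
```

```text
btn 65 [-52.  -63.   96.8] ang 0.245
brass 100 [-66.9 -58.2  72. ] ang 0.218
t 4.85 loc [-41.  -54.9  74.8] F [ 0.7 -0.2 -0.3] op 0.0
rot [-0.0, 0.0, -0.3]
(np.float64(-42.1061543659429), np.float64(-53.490549095059066), 75) [-0.12, 0.13, 0.02]
(np.float64(-45.50376401547723), np.float64(-61.64001712815711), 75) [-0.39, -0.71, 0.02]
(np.float64(-50.23114247544909), np.float64(-69.09719309827405), 75) [-0.79, -1.5, 0.02]
(np.float64(-56.1519972210441), np.float64(-75.64708314579858), 75) [-1.32, -2.2, 0.02]
(np.float64(-63.09562724975744), np.float64(-81.10085088722707), 75) [-1.96, -2.81, 0.02]
(np.float64(-70.86184447087379), np.float64(-85.30126165613187), 75) [-2.7, -3.29, 0.02]
(np.float64(-79.2267452214464), np.float64(-88.12721565189432), 75) [-3.51, -3.65, 0.02]
(np.float64(-87.94916551327945), np.float64(-89.49723930341082), 75) [-4.36, -3.87, 0.02]
```

Keeper is moving (about 0.23). Continuing round the arc.

{"op": "arm_command", "data": {
  "increments": [
    {"jaw": -1,"dp": [-0.2,-0.4,0],"rotation": [0,0,0]},
    {"jaw": -1,"dp": [-0.4,-0.8,0],"rotation": [0,0,0]},
    {"jaw": -1,"dp": [-0.8,-1.5,0],"rotation": [0,0,0]},
    {"jaw": -1,"dp": [-1.3,-2.2,0],"rotation": [0,0,0]},
    {"jaw": -1,"dp": [-1.9,-2.8,0],"rotation": [0,0,0]}
  ]
}}

```text
t: 5.35
tool_pos: [0.5135, 0.171, 0.0747]
eef_rot: [-0.0, 0.905, 0.426, 0.0]
ft_force: [0.1, -0.5, 0.3]
opening: 0.0003
```

{"op": "arm_command", "data": {
  "increments": [
    {"jaw": -1,"dp": [-0.7,-0.5,0],"rotation": [0,0,0]},
    {"jaw": -1,"dp": [-1.5,-0.9,0],"rotation": [0,0,0]},
    {"jaw": -1,"dp": [-2.3,-1.1,0],"rotation": [0,0,0]},
    {"jaw": -1,"dp": [-2.7,-1.1,0],"rotation": [0,0,0]},
    {"jaw": -1,"dp": [-2.7,-1.1,0],"rotation": [0,0,0]}
  ]
}}

```text
t: 5.85
tool_pos: [0.486, 0.1601, 0.0749]
eef_rot: [-0.0, 0.904, 0.427, 0.0]
ft_force: [-0.0, 0.6, 0.1]
opening: -0.0002
```

```bash
python3 -c "
from h import *
c,P=cloud();keeper(P,c['image'],-50,-1,95,73)
cv2.imwrite('pics/e.png',cv2.resize(c['image'][90:220,240:390,::-1],None,fx=5,fy=5))
plan([(-60,-70,130)],pose(90,0))"
```

```text
btn 46 [-107.3  -97.5   97.5] ang 1.64
brass 108 [-101.8  -73.7   71.6] ang 1.477
t 5.9 loc [-91.1 -90.1  74.9] F [0.3 0.6 0.3] op -0.0
rot [-0.0, 0.0, 44.7]
(-60, -70, 130) [2.91, 2.28, 5.51]
```

View pics/e.png

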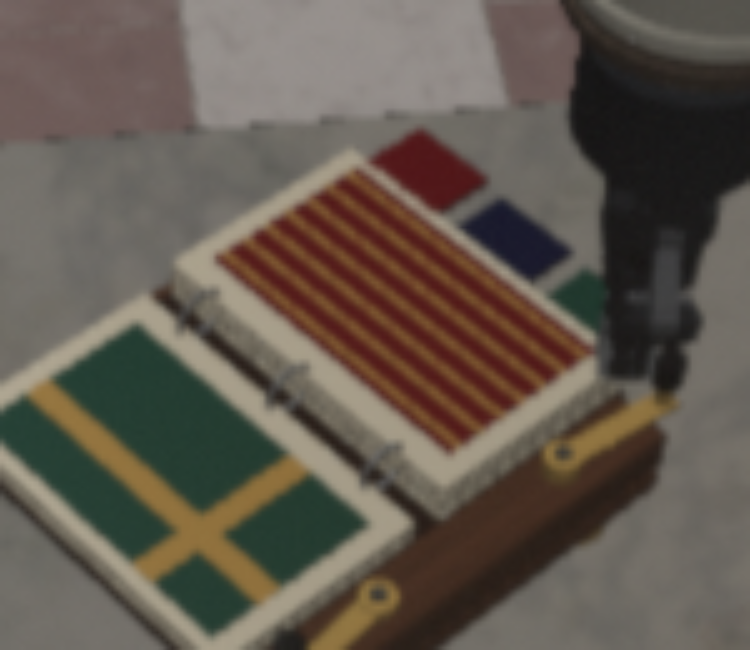

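The right keeper lies along the ledge (about 1.55), from pivot (565,453) to button (668,395), and the leaves are undisturbed. I'll raise and turn to the tilted approach outside the red tab.

{"op": "arm_command", "data": {
  "increments": [
    {"jaw": -1,"dp": [1,0.5,2],"rotation": [0,0,0]},
    {"jaw": -1,"dp": [1.5,0.5,5],"rotation": [0,0,8]},
    {"jaw": -1,"dp": [1.5,0,9],"rotation": [0,0,16]},
    {"jaw": -1,"dp": [2,-1,12],"rotation": [0,0,24]},
    {"jaw": -1,"dp": [4,-2,13],"rotation": [0,0,32]}
  ]
}}

```text
t: 6.4
tool_pos: [0.527, 0.1404, 0.2088]
eef_rot: [0.001, 0.75, 0.662, 0.002]
ft_force: [1.2, 0.2, -0.1]
opening: -0.0001
```

```bash
python3 -c "
from h import *
plan([(54,-200,130)],pose(90,45),-12)"
```

```text
t 6.4 loc [ -52.4 -113.4  208.8] F [ 1.2  0.2 -0.1] op -0.0
rot [45.0, -0.5, 11.7]
(54, -200, 130) [11.3, -6.83, -8.73]
```

{"op": "arm_command", "data": {
  "increments": [
    {"jaw": -1,"dp": [4,-3,0],"rotation": [8,0,2]},
    {"jaw": -1,"dp": [8,-6,0],"rotation": [16,0,4]},
    {"jaw": -1,"dp": [11.3,-6.8,-2],"rotation": [24,0,6]},
    {"jaw": -1,"dp": [11.3,-6.8,-5],"rotation": [32,0,8]},
    {"jaw": -1,"dp": [11.3,-6.8,-8.7],"rotation": [40,0,10]}
  ]
}}

```text
t: 6.9
tool_pos: [0.6417, 0.071, 0.1218]
eef_rot: [-0.255, 0.645, 0.682, 0.231]
ft_force: [0.4, -0.1, -0.7]
opening: 0.0003
```

{"op": "arm_command", "data": {
  "increments": [
    {"jaw": -1,"dp": [0,0,0],"rotation": [5,0,1.5]},
    {"jaw": -1,"dp": [0,0,0],"rotation": [5,0,1.5]},
    {"jaw": -1,"dp": [0,0,0],"rotation": [5,0,1.5]},
    {"jaw": -1,"dp": [0,0,0],"rotation": [5,0,1.5]},
    {"jaw": -1,"dp": [0,0,0],"rotation": [5,0,1.5]}
  ]
}}

```text
t: 7.4
tool_pos: [0.642, 0.0719, 0.1235]
eef_rot: [-0.285, 0.624, 0.681, 0.258]
ft_force: [0.1, 0.9, 0.2]
opening: 0.0004
```

```bash
python3 -c "
from h import *
plan([(54,-200,130)],pose(90,45),-12)
c,P=cloud(); cv2.imwrite('pics/f.png',cv2.resize(c['image'][60:200,250:420,::-1],None,fx=4.5,fy=4.5))
s=get_state();R=quat(s['eef_rot']).as_matrix();Rl=np.stack([EX,EY,[0,0,1]])@R;l=loc(s['tool_pos'])
k=(P[...,2]>40)&(np.linalg.norm(P-l,axis=-1)<80); Q=(P[k]-l)@Rl
Q=Q[np.argsort(-Q[:,2])];print(len(Q),'tool frame x,y,z of foremost',Q[:60:4].round().tolist())
"
```

```text
t 7.4 loc [  56.  -191.9  123.5] F [0.1 0.9 0.2] op 0.0
rot [-0.1, -0.3, 0.0]
(54, -200, 130) [-0.2, 0.02, -0.2]
650 tool frame x,y,z of foremost [[-1.0, 7.0, 80.0], [1.0, 9.0, 79.0], [-2.0, -3.0, 78.0], [-2.0, 13.0, 77.0], [-1.0, -21.0, 77.0], [-5.0, -12.0, 77.0], [-5.0, 3.0, 76.0], [-5.0, -18.0, 76.0], [-4.0, -3.0, 75.0], [-8.0, -18.0, 75.0], [-7.0, -7.0, 75.0], [-7.0, -3.0, 74.0], [-4.0, -7.0, -15.0], [9.0, -2.0, -16.0], [-2.0, -6.0, -17.0]]
```

View pics/f.png

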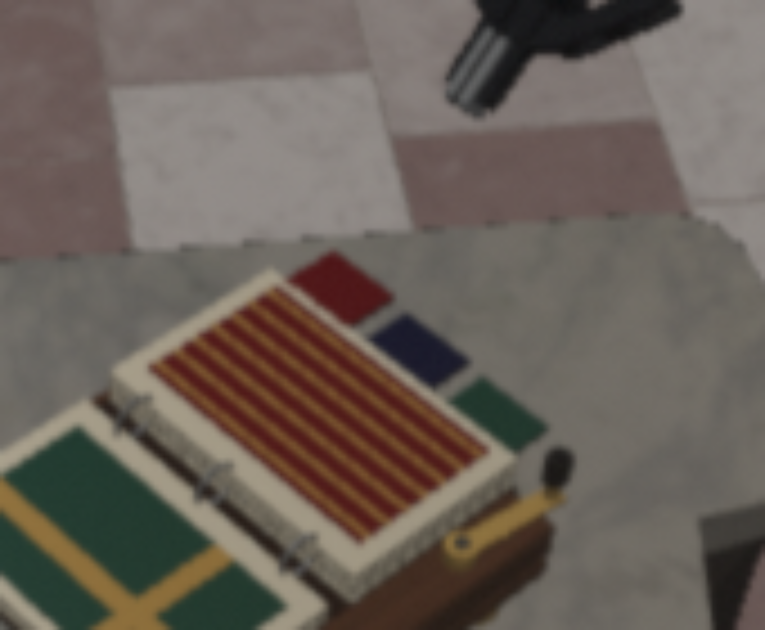

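The tips are at the tilted pose, at crop (470,105), about 13 mm behind the reported TCP along the tool axis, as before. I'll plan the descent, entry under the tab, and the flip arc.

```bash
python3 -c "
from h import *
plan([(54,-190,80),(54,-185,38),(54,-165,36),(54,-150,36),(54,-134,36)],pose(90,45),-13)"
```

```text
t 7.45 loc [  55.9 -192.   123.3] F [ 0.4 -0.2  0.9] op -0.0
rot [-0.1, -0.3, 0.0]
(54, -190, 80) [-0.29, 1.1, -5.25]
(54, -185, 38) [-0.33, 1.59, -9.45]
(54, -165, 36) [-0.51, 3.59, -9.65]
(54, -150, 36) [-0.65, 5.08, -9.65]
(54, -134, 36) [-0.79, 6.67, -9.65]
```

{"op": "arm_command", "data": {
  "increments": [
    {"jaw": -1,"dp": [-0.2,0.6,-3],"rotation": [0,0,0]},
    {"jaw": -1,"dp": [-0.3,1.1,-6],"rotation": [0,0,0]},
    {"jaw": -1,"dp": [-0.3,1.4,-8.5],"rotation": [0,0,0]},
    {"jaw": -1,"dp": [-0.3,1.6,-9.6],"rotation": [0,0,0]},
    {"jaw": -1,"dp": [-0.5,3.4,-9.6],"rotation": [0,0,0]}
  ]
}}

```text
t: 7.95
tool_pos: [0.6369, 0.1054, 0.0266]
eef_rot: [-0.285, 0.624, 0.68, 0.257]
ft_force: [1.3, 0.2, 0.8]
opening: 0.0002
```

```bash
python3 -c "
from h import *
c,P=cloud(); cv2.imwrite('pics/g.png',cv2.resize(c['image'][80:170,290:410,::-1],None,fx=6,fy=6))
s=get_state();R=quat(s['eef_rot']).as_matrix();Rl=np.stack([EX,EY,[0,0,1]])@R;l=loc(s['tool_pos'])
k=(P[...,2]>15)&(np.linalg.norm(P-l,axis=-1)<80)&(P[...,1]<-146)&(P[...,1]>-220); Q=(P[k]-l)@Rl; Q=Q[Q[:,2]<10]
Q=Q[np.argsort(-Q[:,2])];print(len(Q),Q[:30:3].round().tolist()); print((Q[:40]@Rl.T+l).round()[::5].tolist())
plan([(54,-150,36),(54,-134,36)],pose(90,45),-13)"
```

```text
502 [[-9.0, -6.0, -16.0], [-13.0, -6.0, -17.0], [4.0, 3.0, -18.0], [6.0, -7.0, -19.0], [4.0, 1.0, -19.0], [8.0, 3.0, -20.0], [8.0, -6.0, -21.0], [2.0, -5.0, -21.0], [3.0, -11.0, -22.0], [-14.0, -10.0, -23.0]]
[[48.0, -173.0, 33.0], [47.0, -167.0, 40.0], [59.0, -163.0, 46.0], [57.0, -164.0, 48.0], [56.0, -166.0, 47.0], [47.0, -170.0, 45.0], [48.0, -167.0, 49.0], [55.0, -168.0, 49.0]]
t 8.0 loc [  53.9 -154.6   28. ] F [0.8 3.2 0.6] op 0.0
rot [-0.2, -0.3, -0.0]
(54, -150, 36) [-0.11, 1.37, -0.12]
(54, -134, 36) [-0.26, 2.97, -0.12]
```

View pics/g.png

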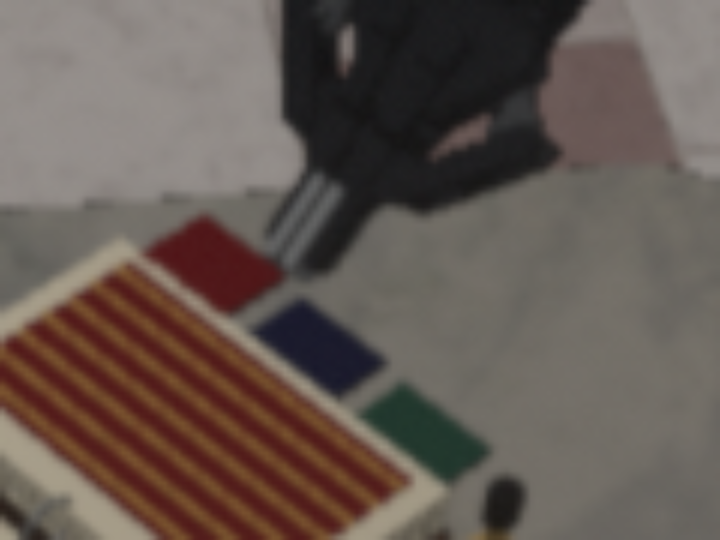

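The tip is just outside the red tab's edge, at crop (300,265), clear of the navy tab at (320,345). Going in and lifting.

{"op": "arm_command", "data": {
  "increments": [
    {"jaw": -1,"dp": [-0.1,1.3,-0.1],"rotation": [0,0,0]},
    {"jaw": -1,"dp": [-0.2,2.6,-0.1],"rotation": [0,0,0]},
    {"jaw": -1,"dp": [-0.3,3.0,0.2],"rotation": [0,0,0]},
    {"jaw": -1,"dp": [-0.3,3.3,1.3],"rotation": [0,0,0]},
    {"jaw": -1,"dp": [-0.3,3.6,2.5],"rotation": [0,0,0]}
  ]
}}

```text
t: 8.5
tool_pos: [0.6336, 0.1449, 0.0541]
eef_rot: [-0.285, 0.623, 0.681, 0.258]
ft_force: [-0.7, -1.0, -0.3]
opening: 0.0002
```

```bash
python3 -c "
from h import *
c,P=cloud(); cv2.imwrite('pics/i.png',cv2.resize(c['image'][60:220,230:420,::-1],None,fx=3.7,fy=3.7))
plan([(54,y,z) for y,z in ((-126,70),(-120,84),(-112,100),(-103,118),(-93,140),(-82,152),(-68,160),(-54,168),(-39,172),(-23,175),(-8,176),(8,175),(23,172),(34,169))],pose(90,45),-14)"
```

```text
t 8.55 loc [  55.  -118.2   56.5] F [0.5 0.1 2.5] op 0.0
rot [-0.2, -0.1, -0.0]
(54, -126, 70) [-0.12, 0.2, 0.36]
(54, -120, 84) [-0.18, 0.8, 1.76]
(54, -112, 100) [-0.25, 1.6, 3.36]
(54, -103, 118) [-0.33, 2.49, 5.16]
(54, -93, 140) [-0.42, 3.49, 7.36]
(54, -82, 152) [-0.52, 4.59, 8.56]
(54, -68, 160) [-0.64, 5.98, 9.36]
(54, -54, 168) [-0.77, 7.37, 10.16]
(54, -39, 172) [-0.9, 8.87, 10.56]
(54, -23, 175) [-1.05, 10.46, 10.86]
(54, -8, 176) [-1.18, 11.96, 10.96]
(54, 8, 175) [-1.32, 13.55, 10.86]
(54, 23, 172) [-1.46, 15.04, 10.56]
(54, 34, 169) [-1.56, 16.14, 10.26]
```

View pics/i.png

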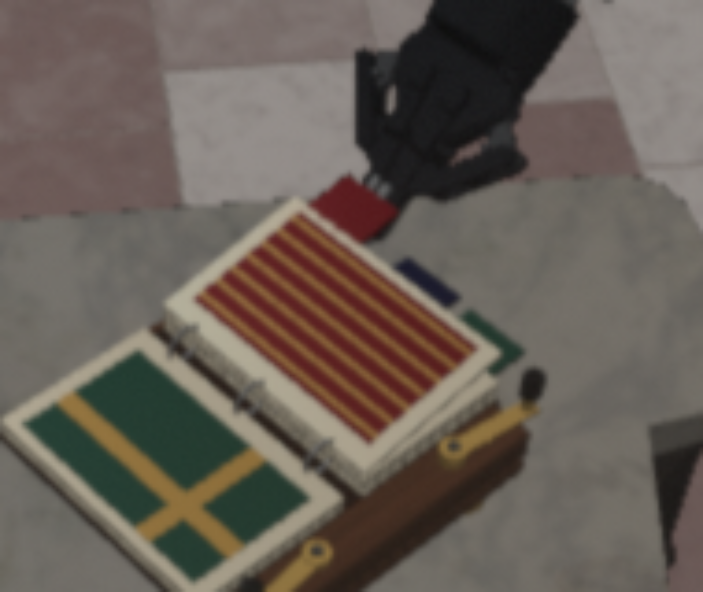

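Only the red leaf is rising (tab at (355,205)); the navy tab (428,282) and its leaf stay down. Continuing along the arc.

{"op": "arm_command", "data": {
  "increments": [
    {"jaw": -1,"dp": [-0.1,0.5,1.2],"rotation": [0,0,0]},
    {"jaw": -1,"dp": [-0.2,1.2,2.6],"rotation": [0,0,0]},
    {"jaw": -1,"dp": [-0.3,2.0,4.2],"rotation": [0,0,0]},
    {"jaw": -1,"dp": [-0.4,2.8,5.8],"rotation": [0,0,0]},
    {"jaw": -1,"dp": [-0.4,3.5,7.3],"rotation": [0,0,0]}
  ]
}}

```text
t: 9.05
tool_pos: [0.6302, 0.1811, 0.1312]
eef_rot: [-0.284, 0.623, 0.682, 0.259]
ft_force: [-0.4, 0.0, -1.2]
opening: -0.0
```

{"op": "arm_command", "data": {
  "increments": [
    {"jaw": -1,"dp": [-0.1,1.1,1.2],"rotation": [0,0,0]},
    {"jaw": -1,"dp": [-0.2,2.5,2.0],"rotation": [0,0,0]},
    {"jaw": -1,"dp": [-0.35,3.9,2.8],"rotation": [0,0,0]},
    {"jaw": -1,"dp": [-0.5,5.4,3.2],"rotation": [0,0,0]},
    {"jaw": -1,"dp": [-0.6,6.5,3.4],"rotation": [0,0,0]}
  ]
}}

```text
t: 9.55
tool_pos: [0.6239, 0.2478, 0.1654]
eef_rot: [-0.284, 0.622, 0.682, 0.258]
ft_force: [-0.1, -0.3, 0.0]
opening: 0.0002
```

```bash
python3 -c "
from h import *
c,P=cloud(); cv2.imwrite('pics/j.png',cv2.resize(c['image'][60:220,230:420,::-1],None,fx=3.7,fy=3.7))
h,s,v=cv2.split(cv2.cvtColor(c['image'],cv2.COLOR_RGB2HSV))
k=(P[...,2]>72)&(abs(P[...,0])<85)&(P[...,1]>-130)&(P[...,1]<100)&(v>110)
q=P[k];q=q[q[:,0]<25];print(len(q),np.degrees(np.median(np.arctan2(q[:,2]-64,-q[:,1]))))
plan([(54,y,z) for y,z in ((-23,175),(-8,176),(8,175),(23,172),(34,169))],pose(90,45),-14)"
```

```text
110 82.13501840570304
t 9.6 loc [ 53.5 -14.  165.6] F [-0.6  2.1  0.9] op 0.0
rot [-0.2, -0.1, -0.2]
(54, -23, 175) [0.04, 0.09, -0.05]
(54, -8, 176) [-0.1, 1.59, 0.05]
(54, 8, 175) [-0.24, 3.18, -0.05]
(54, 23, 172) [-0.37, 4.67, -0.35]
(54, 34, 169) [-0.47, 5.77, -0.65]
```

{"op": "arm_command", "data": {
  "increments": [
    {"jaw": -1,"dp": [-0.1,1.2,0],"rotation": [0,0,0]},
    {"jaw": -1,"dp": [-0.2,2.4,0],"rotation": [0,0,0]},
    {"jaw": -1,"dp": [-0.3,3.5,-0.1],"rotation": [0,0,0]},
    {"jaw": -1,"dp": [-0.4,4.7,-0.3],"rotation": [0,0,0]},
    {"jaw": -1,"dp": [-0.5,5.6,-0.5],"rotation": [0,0,0]}
  ]
}}

```text
t: 10.1
tool_pos: [0.6184, 0.306, 0.1602]
eef_rot: [-0.285, 0.622, 0.682, 0.258]
ft_force: [0.5, 0.3, 0.5]
opening: -0.0003
```

{"op": "arm_command", "data": {
  "increments": [
    {"jaw": -1,"dp": [0.1,-1,1],"rotation": [0,0,0]},
    {"jaw": -1,"dp": [0.2,-3,3],"rotation": [-5,0,0]},
    {"jaw": -1,"dp": [0.3,-4,6],"rotation": [-13,0,0]},
    {"jaw": -1,"dp": [0.4,-4,9],"rotation": [-21,0,0]},
    {"jaw": -1,"dp": [0.4,-4,11],"rotation": [-29,0,0]}
  ]
}}

```text
t: 10.6
tool_pos: [0.6233, 0.2644, 0.2745]
eef_rot: [-0.116, 0.675, 0.724, 0.079]
ft_force: [-0.2, 0.4, -0.3]
opening: 0.0
```

```bash
python3 -c "
from h import *
c,P=cloud(); cv2.imwrite('pics/k.png',cv2.resize(c['image'][60:240,200:420,::-1],None,fx=3.3,fy=3.3))
k=(P[...,2]>50)&(abs(P[...,0]-20)<55)&(P[...,1]>20)&(P[...,1]<100)&(P[...,2]<200)
q=P[k];print(len(q),'left z',np.percentile(q[:,2],[10,50,90]))
plan([(-150,145,190)],pose(135,0),-13)"
```

```text
1621 left z [65.04687421 67.74561374 70.38231111]
t 10.65 loc [ 54.8   4.1 278.6] F [0.6 5.  5.4] op 0.0
rot [-13.2, -9.3, 45.6]
(-150, 145, 190) [-21.67, 12.2, -10.16]
```

{"op": "arm_command", "data": {
  "increments": [
    {"jaw": -1,"dp": [-4,2,0],"rotation": [-2.2,-1.5,7.6]},
    {"jaw": -1,"dp": [-8,5,0],"rotation": [-4.4,-3,15.2]},
    {"jaw": -1,"dp": [-12,7,0],"rotation": [-6.6,-4.5,22.8]},
    {"jaw": -1,"dp": [-16,9,-2],"rotation": [-8.8,-6,30.4]},
    {"jaw": -1,"dp": [-20,11,-5],"rotation": [-11,-7.7,38]}
  ]
}}

```text
t: 11.15
tool_pos: [0.4251, 0.376, 0.2317]
eef_rot: [-0.018, 0.4, 0.916, 0.014]
ft_force: [0.3, 0.6, -0.9]
opening: 0.0001
```

```bash
python3 -c "
from h import *
c,P=cloud(); cv2.imwrite('pics/l.png',cv2.resize(c['image'][90:250,200:400,::-1],None,fx=3.7,fy=3.7))
k=(abs(P[...,0]-20)<55)&(P[...,1]>20)&(P[...,1]<100)&(P[...,2]<200)
q=P[k];print(len(q),'left z',np.percentile(q[:,2],[10,50,90]))
k=(abs(P[...,0]-20)<55)&(P[...,1]<-20)&(P[...,1]>-100)&(P[...,2]<200)&(P[...,2]>40)
q=P[k];print(len(q),'right z',np.percentile(q[:,2],[10,50,90]))
keeper(P,c['image'],50,1,92,69);keeper(P,c['image'],-50,-1,95,73)
plan([(-138,131,150),(-138,131,82)],pose(135,0),-13)"
```

```text
1792 left z [58.76070435 63.53468872 65.4345886 ]
93 right z [61.19949935 63.32196807 65.10220398]
btn 44 [-107.7  103.8   93.8] ang 1.639
brass 173 [-66.3  67.   65.4] ang 0.425
btn 38 [-108.5  -98.6   95.8] ang 1.662
brass 75 [-104.8  -79.9   72.6] ang 1.599
t 11.2 loc [-139.1  133.1  226.4] F [-4.3  7.7 -3.5] op -0.0
rot [-1.9, -1.7, 6.6]
(-138, 131, 150) [0.12, -0.2, -8.94]
(-138, 131, 82) [0.12, -0.2, -15.74]
```

View pics/l.png

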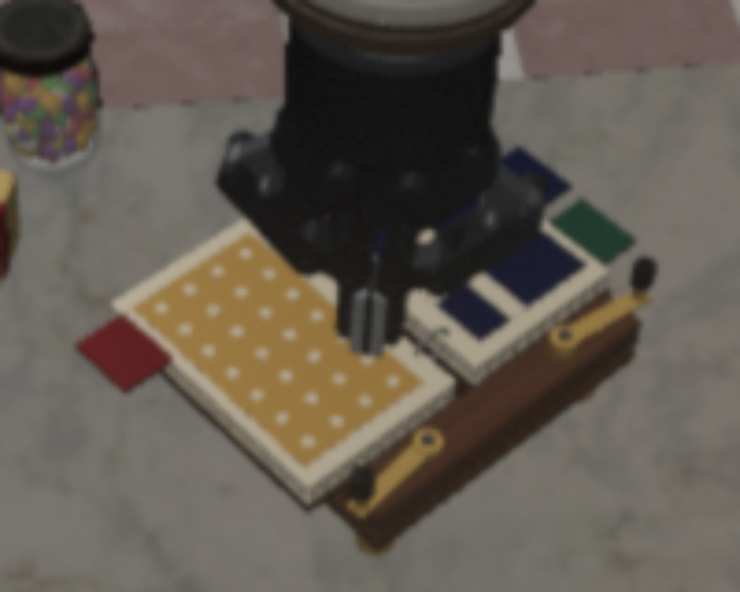

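The leaf lies flat on the left (gold side up, red tab at (123,350)) and the navy leaf stays on the right. The left keeper is still out, with its button at (362,483). Now pushing it inwards.

```bash
python3 -c "
from h import *
B=lambda t,s=17.5:(round(-104+52*np.cos(t)-s*.707,1),round(50+52*np.sin(t)+s*.707,1),82)
plan([(-138,114,150),(-138,114,82)]+[B(t) for t in (1.64,1.5,1.33,1.16,1,.83,.67,.5,.33,.17,.08,0)],pose(135,0),-13)"
```

```text
t 11.2 loc [-139.1  133.1  226.4] F [-4.3  7.7 -3.5] op -0.0
rot [-1.9, -1.7, 6.6]
(-138, 114, 150) [0.28, -1.89, -8.94]
(-138, 114, 82) [0.28, -1.89, -15.74]
(np.float64(-120.0), np.float64(114.2), 82) [2.07, -1.71, -15.74]
(np.float64(-112.7), np.float64(114.2), 82) [2.79, -1.65, -15.74]
(np.float64(-104.0), np.float64(112.9), 82) [3.67, -1.7, -15.74]
(np.float64(-95.6), np.float64(110.0), 82) [4.54, -1.91, -15.74]
(np.float64(-88.3), np.float64(106.1), 82) [5.3, -2.23, -15.74]
(np.float64(-81.3), np.float64(100.7), 82) [6.04, -2.71, -15.74]
(np.float64(-75.6), np.float64(94.7), 82) [6.66, -3.25, -15.74]
(np.float64(-70.7), np.float64(87.3), 82) [7.22, -3.95, -15.74]
(np.float64(-67.2), np.float64(79.2), 82) [7.64, -4.72, -15.74]
(np.float64(-65.1), np.float64(71.2), 82) [7.92, -5.5, -15.74]
(np.float64(-64.5), np.float64(66.5), 82) [8.02, -5.96, -15.74]
(np.float64(-64.4), np.float64(62.4), 82) [8.07, -6.37, -15.74]
```

{"op": "arm_command", "data": {
  "increments": [
    {"jaw": -1,"dp": [0.1,-1.9,-2],"rotation": [-1.9,-1.7,6.6]},
    {"jaw": -1,"dp": [0.2,-1.9,-6],"rotation": [-1.9,-1.7,6.6]},
    {"jaw": -1,"dp": [0.2,-1.9,-10],"rotation": [-1.9,-1.7,6.6]},
    {"jaw": -1,"dp": [0.2,-1.9,-13],"rotation": [-1.9,-1.7,6.6]},
    {"jaw": -1,"dp": [0.2,-1.9,-13],"rotation": [-1.9,-1.7,6.6]}
  ]
}}

```text
t: 11.7
tool_pos: [0.4191, 0.3576, 0.0929]
eef_rot: [-0.002, 0.341, 0.94, -0.002]
ft_force: [-0.6, 0.1, 1.4]
opening: 0.0003
```

```bash
python3 -c "
from h import *
plan([(-138,114,82)],pose(135,0),-13)
c,P=cloud(); s=get_state();l=loc(s['tool_pos'])
k=(np.hypot(P[...,0]-l[0],P[...,1]-l[1])<22)&(P[...,2]>75); Q=P[k];Q=Q[np.argsort(Q[:,2])];print(len(Q),Q[:40:4].round().tolist())"
```

```text
t 11.7 loc [-140.4  112.7   92.9] F [-0.6  0.1  1.4] op 0.0
rot [0.1, -0.3, 0.0]
(-138, 114, 82) [0.23, 0.15, -2.39]
1264 [[-148.0, 119.0, 109.0], [-139.0, 121.0, 111.0], [-149.0, 111.0, 112.0], [-147.0, 121.0, 113.0], [-153.0, 109.0, 114.0], [-146.0, 120.0, 115.0], [-153.0, 117.0, 116.0], [-138.0, 125.0, 116.0], [-154.0, 108.0, 118.0], [-136.0, 125.0, 118.0]]
```

{"op": "arm_command", "data": {
  "increments": [
    {"jaw": -1,"dp": [0.2,0.1,-1.2],"rotation": [0,0,0]},
    {"jaw": -1,"dp": [0.2,0.1,-2.4],"rotation": [0,0,0]},
    {"jaw": -1,"dp": [1.0,0.2,-2.4],"rotation": [0,0,0]},
    {"jaw": -1,"dp": [1.8,0.3,-2.4],"rotation": [0,0,0]},
    {"jaw": -1,"dp": [2.6,0.4,-2.4],"rotation": [0,0,0]}
  ]
}}

```text
t: 12.25
tool_pos: [0.4472, 0.3628, 0.0724]
eef_rot: [-0.001, 0.341, 0.94, -0.0]
ft_force: [-0.7, 5.6, -1.1]
opening: 0.0003
```

```bash
python3 -c "
from h import *
B=lambda t,s=17.5:(round(-104+52*np.cos(t)-s*.707,1),round(50+52*np.sin(t)+s*.707,1),82)
c,P=cloud();keeper(P,c['image'],50,1,92,69)
plan([B(t) for t in (1.5,1.33,1.16,1,.83,.67,.5,.33,.17,.08,0)],pose(135,0),-13)"
```

```text
btn 6 [-123.4  112.2   95.7] ang 1.873
brass 13 [-104.1   81.9   69.3] ang 1.574
t 12.3 loc [-110.9  115.4   72.3] F [-0.6  1.8 -1.1] op 0.0
rot [-0.0, -0.1, 0.0]
(np.float64(-112.7), np.float64(114.2), 82) [-0.17, -0.14, -0.33]
(np.float64(-104.0), np.float64(112.9), 82) [0.71, -0.19, -0.33]
(np.float64(-95.6), np.float64(110.0), 82) [1.57, -0.4, -0.33]
(np.float64(-88.3), np.float64(106.1), 82) [2.33, -0.73, -0.33]
(np.float64(-81.3), np.float64(100.7), 82) [3.08, -1.2, -0.33]
(np.float64(-75.6), np.float64(94.7), 82) [3.7, -1.75, -0.33]
(np.float64(-70.7), np.float64(87.3), 82) [4.25, -2.44, -0.33]
(np.float64(-67.2), np.float64(79.2), 82) [4.67, -3.22, -0.33]
(np.float64(-65.1), np.float64(71.2), 82) [4.95, -4.0, -0.33]
(np.float64(-64.5), np.float64(66.5), 82) [5.06, -4.46, -0.33]
(np.float64(-64.4), np.float64(62.4), 82) [5.1, -4.87, -0.33]
```

{"op": "arm_command", "data": {
  "increments": [
    {"jaw": -1,"dp": [0.7,-0.2,-0.1],"rotation": [0,0,0]},
    {"jaw": -1,"dp": [1.6,-0.4,-0.1],"rotation": [0,0,0]},
    {"jaw": -1,"dp": [2.3,-0.7,-0.1],"rotation": [0,0,0]},
    {"jaw": -1,"dp": [3.1,-1.2,-0.1],"rotation": [0,0,0]},
    {"jaw": -1,"dp": [3.7,-1.8,-0.1],"rotation": [0,0,0]}
  ]
}}

```text
t: 12.8
tool_pos: [0.4859, 0.3445, 0.0713]
eef_rot: [-0.001, 0.341, 0.94, 0.0]
ft_force: [-0.1, 2.1, 0.6]
opening: -0.0002
```

```bash
python3 -c "
from h import *
B=lambda t,s=17.5:(round(-104+52*np.cos(t)-s*.707,1),round(50+52*np.sin(t)+s*.707,1),82)
c,P=cloud();keeper(P,c['image'],50,1,92,69)
cv2.imwrite('pics/m.png',cv2.resize(c['image'][130:250,220:360,::-1],None,fx=5,fy=5))
plan([B(t) for t in (.67,.5,.33,.17,.08,0)],pose(135,0),-13)"
```

```text
btn 24 [-82.6 100.1  94.8] ang 1.168
brass 72 [-83.2  63.1  68.9] ang 0.561
t 12.85 loc [-74.4  92.7  71.3] F [ 1.2 -1.8  0.5] op -0.0
rot [-0.0, -0.1, 0.1]
(np.float64(-75.6), np.float64(94.7), 82) [-0.13, 0.19, -0.23]
(np.float64(-70.7), np.float64(87.3), 82) [0.42, -0.5, -0.23]
(np.float64(-67.2), np.float64(79.2), 82) [0.84, -1.28, -0.23]
(np.float64(-65.1), np.float64(71.2), 82) [1.12, -2.05, -0.23]
(np.float64(-64.5), np.float64(66.5), 82) [1.23, -2.52, -0.23]
(np.float64(-64.4), np.float64(62.4), 82) [1.27, -2.92, -0.23]
```

Keeper at about 0.6, tracking the plan. Pushing to near 0.1, then I'll check.

{"op": "arm_command", "data": {
  "increments": [
    {"jaw": -1,"dp": [0.4,-0.5,0],"rotation": [0,0,0]},
    {"jaw": -1,"dp": [0.8,-1.3,0],"rotation": [0,0,0]},
    {"jaw": -1,"dp": [1.1,-2.0,0],"rotation": [0,0,0]},
    {"jaw": -1,"dp": [1.2,-2.4,0],"rotation": [0,0,0]},
    {"jaw": -1,"dp": [1.2,-2.4,0],"rotation": [0,0,0]}
  ]
}}

```text
t: 13.35
tool_pos: [0.4987, 0.3189, 0.0713]
eef_rot: [-0.0, 0.342, 0.94, -0.0]
ft_force: [-0.7, -1.0, 0.2]
opening: 0.0001
```

{"op": "arm_command", "data": {
  "increments": [
    {"jaw": -1,"dp": [-0.5,1,0],"rotation": [0,0,0]},
    {"jaw": -1,"dp": [-1,3,0],"rotation": [0,0,0]},
    {"jaw": -1,"dp": [-1.5,5,1],"rotation": [0,0,0]},
    {"jaw": -1,"dp": [-3,6,5],"rotation": [0,0,0]},
    {"jaw": -1,"dp": [-5,6,10],"rotation": [0,0,0]}
  ]
}}

```text
t: 13.85
tool_pos: [0.4484, 0.3803, 0.1673]
eef_rot: [-0.002, 0.341, 0.94, -0.001]
ft_force: [1.2, 1.1, 1.0]
opening: 0.0002
```

```bash
python3 -c "
from h import *
c,P=cloud();keeper(P,c['image'],50,1,92,69);keeper(P,c['image'],-50,-1,96,73)
a=snap('top','n_top.png')
cv2.imwrite('pics/n.png',np.hstack([cv2.resize(c['image'][130:250,240:360,::-1],(400,400)),cv2.resize(a['image'][110:240,250:380,::-1],(400,400))]))
plan([(-64.4,100,82)],pose(135,0),-13)"
```

```text
btn 7 [-54.5  57.2  91.3] ang 0.145
brass 159 [-64.5  54.2  67.3] ang 0.105
btn 35 [-108.1  -98.5   96.8] ang 1.655
brass 77 [-104.   -80.4   72.8] ang 1.57
t 13.95 loc [-107.8  133.7  174.2] F [ 0.9  0.2 -0.2] op 0.0
rot [-0.3, 0.3, -0.0]
(-64.4, 100, 82) [4.63, -2.97, -10.52]
```

View pics/n.png

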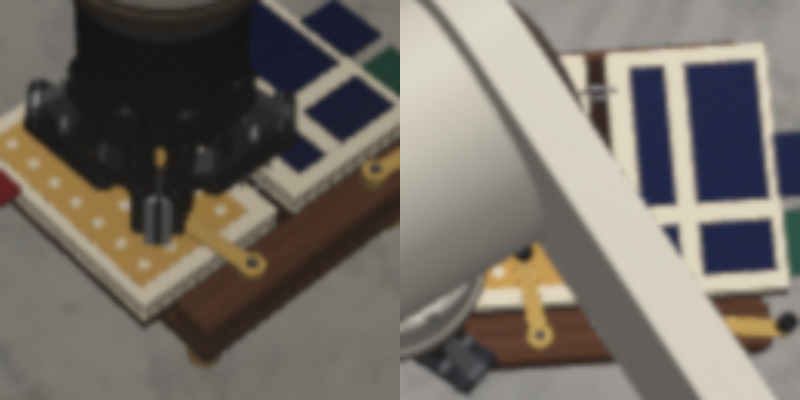

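The final image confirms the left keeper lies over the turned leaf, nearly straight (pivot (540,337), button (523,255) in the right half). I'll get the angle from rays.

```bash
python3 -c "
from h import *
import pickle
c=pickle.load(open('top.pkl','rb'));im=cv2.imread('pics/n_top.png')
q=lambda u,v:(250+(u-400)*.325,110+v*.325)
k=np.zeros(im.shape[:2],bool);k[186:200,284:300]=1
m=k&(im.max(-1)<60);v,u=np.nonzero(m);print(len(u),u.mean(),v.mean(),q(523,255))
p=loc(ray(c,*q(540,337),.072))
for b in(loc(ray(c,u.mean(),v.mean(),.094)),loc(ray(c,*q(523,255),.094))):print(p,b,np.arctan2(b[1]-p[1],b[0]-p[0]),np.arctan2(b[1]-50,b[0]+104))
s,P=cloud();h,sa,va=cv2.split(cv2.cvtColor(s['image'],cv2.COLOR_RGB2HSV))
g=(h>12)&(h<30)&(sa>110)&(va>90)&(P[...,2]>66.5)&(P[...,2]<75)&(P[...,0]<-84)&(P[...,0]>-100)&(abs(P[...,1]-50)<20)
Q=P[g];print(len(Q),Q.mean(0))
g=(h>12)&(h<30)&(sa>110)&(va>90)&(P[...,0]<-62)&(P[...,0]>-112)&(abs(P[...,1]-50)<14)
Q=P[g]
for a,b in((-112,-98),(-96,-84),(-84,-74),(-74,-62)):
  r=Q[(Q[:,0]>a)&(Q[:,0]<b)];print(a,len(r),r.mean(0).round(1) if len(r) else '')
"
```

```text
8 290.125 192.125 (289.975, 192.875)
[-103.3   49.3   72. ] [-53.1  56.7  94. ] 0.14635633385321975 0.1308782168292097
[-103.3   49.3   72. ] [-54.5  57.1  94. ] 0.15849541564044833 0.14246266540357655
40 [-92.40099877  51.53367011  69.97823784]
-112 33 [-103.6   51.1   70.6]
-96 33 [-90.6  51.8  69.2]
-84 24 [-79.   53.9  68.2]
-74 43 [-66.6  53.3  67.2]
```

The keeper is at about 0.13, so a further push of about 7 mm is needed.

{"op": "arm_command", "data": {
  "increments": [
    {"jaw": -1,"dp": [2.5,-1.5,-1],"rotation": [0,0,0]},
    {"jaw": -1,"dp": [4.4,-2.9,-3],"rotation": [0,0,0]},
    {"jaw": -1,"dp": [4.4,-2.9,-7],"rotation": [0,0,0]},
    {"jaw": -1,"dp": [4.4,-2.9,-10.2],"rotation": [0,0,0]},
    {"jaw": -1,"dp": [4.4,-2.9,-10.2],"rotation": [0,0,0]}
  ]
}}

```text
t: 14.5
tool_pos: [0.4913, 0.3508, 0.064]
eef_rot: [-0.002, 0.341, 0.94, -0.001]
ft_force: [-0.3, -0.5, -0.2]
opening: 0.0001
```

```bash
python3 -c "
from h import *
plan([(-64.4,80,84),(-64.4,68,84),(-64.4,60.5,84)],pose(135,0),-13)"
```

```text
t 14.5 loc [-69.   99.4  64. ] F [-0.3 -0.5 -0.2] op 0.0
rot [0.0, -0.2, 0.0]
(-64.4, 80, 84) [0.64, -1.89, 0.7]
(-64.4, 68, 84) [0.74, -3.08, 0.7]
(-64.4, 60.5, 84) [0.81, -3.83, 0.7]
```

{"op": "arm_command", "data": {
  "increments": [
    {"jaw": -1,"dp": [0.6,-1.5,0.7],"rotation": [0,0,0]},
    {"jaw": -1,"dp": [0.7,-2.6,0.7],"rotation": [0,0,0]},
    {"jaw": -1,"dp": [0.8,-3.4,0.7],"rotation": [0,0,0]},
    {"jaw": -1,"dp": [0.8,-3.8,0.7],"rotation": [0,0,0]},
    {"jaw": -1,"dp": [0.8,-3.8,0.7],"rotation": [0,0,0]}
  ]
}}

```text
t: 15.0
tool_pos: [0.4996, 0.3122, 0.0718]
eef_rot: [-0.001, 0.341, 0.94, -0.0]
ft_force: [0.4, -0.3, -0.6]
opening: -0.0002
```

{"op": "arm_command", "data": {
  "increments": [
    {"jaw": -1,"dp": [-0.5,1,0],"rotation": [0,0,0]},
    {"jaw": -1,"dp": [-1,3,0],"rotation": [0,0,0]},
    {"jaw": -1,"dp": [-3,5,3],"rotation": [0,0,0]},
    {"jaw": -1,"dp": [-7,6,8],"rotation": [0,0,0]},
    {"jaw": -1,"dp": [-11,6,12],"rotation": [0,0,0]}
  ]
}}

```text
t: 15.5
tool_pos: [0.4027, 0.373, 0.1775]
eef_rot: [-0.001, 0.341, 0.94, -0.001]
ft_force: [0.1, -0.1, 1.5]
opening: 0.0003
```

{"op": "arm_command", "data": {
  "increments": [
    {"jaw": -1,"dp": [-3,-5,3],"rotation": [0,0,0]},
    {"jaw": -1,"dp": [-4,-10,5],"rotation": [0,0,0]},
    {"jaw": -1,"dp": [-5,-15,7],"rotation": [0,0,0]},
    {"jaw": -1,"dp": [-5,-20,8],"rotation": [0,0,0]},
    {"jaw": -1,"dp": [-5,-25,8],"rotation": [0,0,0]}
  ]
}}

```text
t: 16.0
tool_pos: [0.3524, 0.1466, 0.2572]
eef_rot: [-0.0, 0.34, 0.94, 0.0]
ft_force: [1.8, -0.5, -0.1]
opening: 0.0002
```

{"op": "arm_command", "data": {
  "increments": [
    {"jaw": -1,"dp": [0,-5,0],"rotation": [0,0,0]},
    {"jaw": -1,"dp": [0,-10,0],"rotation": [0,0,0]},
    {"jaw": -1,"dp": [0,-15,0],"rotation": [0,0,0]},
    {"jaw": -1,"dp": [0,-20,0],"rotation": [0,0,0]},
    {"jaw": -1,"dp": [0,-25,0],"rotation": [0,0,0]}
  ]
}}

```text
t: 16.5
tool_pos: [0.3522, -0.0932, 0.2577]
eef_rot: [0.001, 0.34, 0.941, 0.0]
ft_force: [1.1, 0.3, 0.1]
opening: 0.0002
```

```bash
cat > fin.py <<'E'
from h import *
a=snap('top','z_top.png');im=a['image'];s,P=cloud()
hsv=cv2.cvtColor(im,cv2.COLOR_RGB2HSV)
def dark(x0,x1,y0,y1,z):
    k=np.zeros(im.shape[:2],bool);k[y0:y1,x0:x1]=1;v,u=np.nonzero(k&(im.max(-1)<60));return len(u),(u.mean().round(1),v.mean().round(1)),loc(ray(a,u.mean(),v.mean(),z))
for n,py,sg,bx in(('L',50,1,(280,302,184,204,.095)),('R',-50,-1,(366,390,205,225,.1))):
    k,uv,b=dark(*bx);print(n,k,uv,b,'ang',round(np.arctan2(sg*(b[1]-py),b[0]+104),3))
h,sa,va=cv2.split(cv2.cvtColor(s['image'],cv2.COLOR_RGB2HSV))
g=(h>12)&(h<30)&(sa>110)&(va>90)&(P[...,0]<-62)&(P[...,0]>-112)&(abs(P[...,1]-50)<14);Q=P[g]
for x,y in((-112,-98),(-96,-84),(-84,-74),(-74,-62)):
  r=Q[(Q[:,0]>x)&(Q[:,0]<y)&(Q[:,2]>65.5)];print(x,len(r),r.mean(0).round(1) if len(r) else '')
keeper(P,s['image'],50,1,92,69)
for n,y0,y1 in(('left',20,100),('right',-100,-20)):
  q=P[(abs(P[...,0]-20)<55)&(P[...,1]>y0)&(P[...,1]<y1)&(P[...,2]>30)];print(n,len(q),np.percentile(q[:,2],[5,50,95]).round(1))
print(get_state()['t'],loc(get_state()['tool_pos']))
E
python3 fin.py
```

```text
L 14 (np.float64(293.4), np.float64(190.8)) [-51.1  50.3  95. ] ang 0.006
R 17 (np.float64(375.1), np.float64(214.5)) [-108.3  -99.9  100. ] ang 1.657
-112 31 [-103.3   51.5   70.7]
-96 29 [-90.3  51.3  69.5]
-84 21 [-79.   51.2  69.2]
-74 29 [-67.6  50.8  69.2]
btn 36 [-50.2  53.8  93.1] ang 0.071
brass 156 [-64.9  52.7  67. ] ang 0.07
left 1651 [61.4 63.7 65.9]
right 1480 [60.9 63.2 65.6]
16.6 [-248.  -333.8  257.1]
```

Left keeper is at about 0 and right at about 1.6. The leaf is flat and the arm is clear.

```bash
python3 -c "
from station import *
print(job_done())"
```

```text
the job is handed in; nothing more can be done
None
```

The red-tab leaf is turned and lies flat on the left-hand pages, and the job is handed in at about 16.6 s of the 54 s allowed. I did it in the order asked, with closed fingertips:
1. Pushed the right keeper out.
2. Flipped the red leaf alone from under its tab.
3. Pushed the left keeper in over it.

**Last checks:**
- **Left pages:** about 64 mm high, so the leaf is flat.
- **Right pages:** about 63 mm high, with the navy leaf still in place.
- **Left keeper:** 0.006 rad from the top-camera view of the button, and about -0.02 rad from the line of the brass arm. A rougher depth estimate gave 0.07 rad, but gold pixels from the page get into that one.
- **Right keeper:** 1.57 to 1.66 rad, clear of the leaves.
- **Arm:** well clear of the book.

**What went wrong or disagreed:**
- **Fingertip position:** the fingertips were about 12–13 mm behind the reported TCP, although `tip_reach` says 19 mm ahead. My first pass went over the right button without touching it, so I corrected the height from the depth images.
- **Contact force:** the first touch on the right button gave a brief reading of about 26 N at the wrist. That is below the limits, but firmer than I wanted.
- **Left keeper:** the first push stopped at about 0.13 rad, and a second push brought it straight.
- **Goods around the book:** I kept the arm's path clear of them but did not measure their positions again at the end.

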